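# Fit the reference probe in the tube warmer's check well

### The arm

A 6-joint arm with a two-finger parallel gripper is mounted at the origin on the work surface. World frame = base frame: x ahead of the robot, y to its left, z up, the work surface at z = 0. Lengths are in mm, angles in degrees, forces in N, time in s.
With the tool pointing down it reaches from about 350 to 850 mm from the base axis. Payload 8.1 kg.
Tool frame: the origin (TCP) lies on the front face of the gripper's body, between the roots of the fingers; the fingertips stand r.finger_overhang ahead of it and the grasp point (between the pads) lies 54 mm ahead of it (r.finger_overhang is the distance from the TCP to the fingertips, in mm); y points along the fingers, z is the direction in which the jaws open and shut, and the axes are right-handed (so a half turn about y gives the same grasp; the last joint's range is limited). The gripper opens to 85 mm and grips with 20 to 120 N. Pads are 22 mm wide; open, the fingers measure 114 mm over their backs; the gripper's body (76 mm by 85 mm) begins 54 mm behind the grasp point. The pads swing forward as they close: fully open they stand 13 mm farther back than shut.
Start: joints at [-70.153, 7.471, 85.268, -0, 87.261, -4.893], TCP at [251.124, -544.925, 303.892] pointing down, gripper open.
Joint ranges: [-169.43, 169.43], [-51.17, 129.36], [1.28, 143.12], [-76.62, 256.62], [0, 156.53], [-152.29, 152.29]. Speed limits (degrees/s): [136.94, 136.94, 159.86, 180, 180, 180].

### API

Orientations are given as [roll, pitch, yaw] about the fixed x, y, z axes, in that order (R = Rz(yaw) Ry(pitch) Rx(roll)).
In Python, from bench import r gives the robot as it stands. The module is installed in compiled form; this text tells all that it offers.
- The arm moves only by the tool arm_command, never from a script. Its argument "increments" is a list of rows, each a list of 6 numbers: the shift along the tool's x, y, z in m, then the turn, a rotation vector about the tool's x, y, z in rad. In form: [[tx, ty, tz, wx, wy, wz], ...]. A call has exactly 10 rows; each row is the pose to reach, as a shift and turn from the pose commanded when the call began, along the tool's axes at that moment; what a row does not reach only later rows make up. A row lasts 1/8 s, in which the tool goes at most 62.5 mm and 10.7 degrees, less where a joint would pass 70% of its speed; a pose out of reach is approached as far as the arm can. A call with a gripper value outside its range is refused whole. "jaw" is the gripper's target within -1 to 1 (shut at 1, half-way at 0, fully open at -1), set as the call begins (left out, the last holds). The fingers move at their own pace and stop on an object; "force" is the grip in N (left out, the last holds). Time passes only in rows, so rows that repeat a pose let the fingers close, or fill a call up. It gives the time, the measured TCP pose, the force and the opening at its end, in the units of the state.
- r.sense(): the state, without advancing time (a new reading comes with each control period).
- r.snapshot(name): name is "side" or "top" or "wrist"; returns the picture (400x640x3 uint8, red, green, blue); there is no depth.
- r.camera_model(name): a dict with "intrinsics" (3x3 intrinsics, pixels), "cam_to_world" (4x4, takes a point from camera to world coordinates). Camera axes: x right, y down, z forward; pixel columns grow to the right and rows downward; lengths in mm; the calibration is good to about 2 mm. A picture is of the moment at which its call begins: read the wrist's pose just before it. camera_model takes no time and is no camera call; for the wrist camera it gives the pose at the moment of the call.
- r.hand_in(): hands the job in, once; it reports no verdict.
Trained networks look in the newest picture that a camera, given by its name, has taken for a name from the list of things; names that differ only in an ending like _2 or _b are one class to them, and where a whole thing is asked for, a point or a joint stands for the part that bears it (a point fixed in the world has none). Each returns a list of dicts, best first, with "conf" (0 to 1); they miss things now and then, are a little off and sometimes report something else, mostly with a low value. They report only what shows in the picture. A call takes as long as a camera call. They do not tell look-alikes from the thing itself.
- r.trace(camera, target): "mask" (400x640 bool, what is visible of it) and "position" ([column, row] in pixels, amid what is visible of it).
- r.spot_point(camera, target): "position" ([column, row] in pixels: a listed point, or the origin of a listed thing).
The state is a dict: "time": time; "joint_pos": joint angles; "qd": joint speeds; "joint_efforts": joint torques, N m; "tool_pos": TCP position; "tcp_rot": TCP orientation; "ft_force": force on the tool from outside, world axes, zero at the start; "wrist_torque": the same for the moment, N m; "finger_gap": finger opening in mm.
Only numpy, scipy, OpenCV 4.12 (cv2) and the standard library are available. Lean on these libraries where they do the work, as an engineer would, in place of code of your own. Each camera call takes 0.05 s, during which the arm holds its last target.

### The job

Before the tube warmer's temperature can be checked, take the green-knobbed cap off the green-ringed check well and leave it in the steel tray. Then bring the white reference probe over from its stand, rest its sliding steel stop flat on the block over the open well, and push the probe gently down through the stop until its tip bottoms out in the well (depth not known beforehand). Leave the probe standing there, tip on the bottom and stop flat on the block, and do not disturb the sample tubes or the other glassware.

Things in the scene. Friction and masses are not known exactly. Their poses are not given: they have to be found in the camera images.
- warmer: Dry-block tube warmer, fixed: cream housing 250 (x) x 200 (y) x 100 mm high, panel at -x, aluminium block 110 x 160 mm in its top. Origin: centre of the underside. The block's face is 100 mm up, nothing of the housing stands higher. Check well at (35, 45) mm, ringed green (60 mm). Four 18 mm tube wells at x = 9 and 61, y = -18 and -54 mm: three hold tubes, one is empty.
- well_mouth (a point): Centre of the check well's mouth, on the block's face; z up, axes as the warmer's. A plain vertical blind hole, 16 mm in diameter; its depth differs every time, 50 to 80 mm, and cannot be seen. Its floor is hard, flat metal.
- well_cap: Cap of the check well, loose, about 60 g: black disc 44 mm in diameter, 6 mm thick, lying on the block; below it a stub 14 mm in diameter, 10 mm long, hangs loosely in the well; above it a round green knob 24 mm in diameter, 34 mm tall. Origin: centre of the disc's underside; z up, the knob spans z = 6 to 40 mm. Set down on a flat surface it leans on stub and rim.
- probe: Sliding stop of the reference probe, loose, 120 g: steel flange 46 mm in diameter, 6 mm thick, gland above it 24 mm wide up to z = 22 mm. Origin: centre of the flange's underside; z along the stem to the head. The 8 mm stem slides in it against about 6 N of steady friction and stays where it is left, also when lifted by the head. At first it lies on the stand, tip down in the stand's hole.
- probe_head (a point): Middle of the probe's head, a white upright cylinder on the stem, 30 mm in diameter, 60 mm long (30 mm above and below this point; its lowest 6 mm taper) with a thin green band. z up along the stem. Stem and head weigh 130 g.
- probe_tip (a point): Lower end of the probe's stem, 145 mm below probe_head; z upward along the stem.
- probe_stem (a joint): How far the stem is pushed down through its stop, m: the tip stands out 10 mm + this value below the stop's underside. 0 to 0.080; grows as the head is pushed towards the stop. It starts between 0.002 and 0.015.
- stand: Probe stand, fixed: blue-grey block 85 x 85 x 40 mm with an 18 mm hole, 34 mm deep, in the middle of its top. Origin: centre of the underside.
- tray: Steel instrument tray, fixed: 150 (x) x 110 (y) mm, walls 22 mm high and 3 mm thick, floor 3 mm thick. Origin: centre of the underside.
- tube1: Sample tube with blue cap in the block. Origin: underside of the cap, on the block's face; cap 22 mm in diameter, 16 mm tall above that.
- tube2: Sample tube with red cap, same size, in the block.
- tube3: Sample tube with yellow cap, same size, in the block.
- bottle: Clear glass bottle with blue cap, 64 mm in diameter, 150 mm tall. Origin: centre of the underside.
- dishes: Stack of four clear culture dishes, 60 mm in diameter, 56 mm tall. Origin: centre of the underside.
- beaker: Glass beaker, 70 mm in diameter, 90 mm tall. Origin: centre of the underside.
- jar: Amber glass jar with black lid, 68 mm in diameter, 85 mm tall. Origin: centre of the underside.
Mind the look-alikes: they are no part of the job. What is shaped like the well_cap but pink or yellow is not meant.

How it is judged (in metres and radians):
On the way, in this order (a step that is already met when the one before it is completed fails the run):
1. the cap lies in the tray, let go (x of well_cap in the frame of tray between -0.066 and 0.066 m and y of well_cap in the frame of tray between -0.046 and 0.046 m and z of well_cap in the frame of tray below 0.045 m and contact force between the fingers and well_cap below 0.1 N and linear speed of well_cap below 0.02 m/s), for 0.2 s.
2. with the stop flat on the block over the well, the probe's tip presses on the well's floor (over 1.5 N) (horizontal distance between probe and well_mouth below 0.006 m and z of probe in the frame of well_mouth below 0.002 m and angle between probe's own z axis and vertical below 0.06 rad and contact force between probe_stem_c0 and well_floor_c0 above 1.5 N), for 0.2 s.
At the end, for the whole second after the job is handed in: The cap lies in the tray (its origin inside the walls and below 45 mm), at rest. The probe stands in the check well, at rest: its stop centred within 6 mm of the well, flat on the block (underside within 2 mm of the face, tilt under 0.06 rad), and its tip on the well's floor (gap under 2 mm) (x of well_cap in the frame of tray between -0.066 and 0.066 m and y of well_cap in the frame of tray between -0.046 and 0.046 m and z of well_cap in the frame of tray below 0.045 m and linear speed of each of well_cap, probe below 0.02 m/s and horizontal distance between probe and well_mouth below 0.006 m and z of probe in the frame of well_mouth below 0.002 m and angle between probe's own z axis and vertical below 0.06 rad and z of well_floor_c0 in the frame of probe_tip above -0.006 m); the robot touches nothing.
It fails at once if the probe's tip is driven into the well's floor with more than 40 N (contact force between probe_stem_c0 and well_floor_c0 above 40 N).
It fails at once if the probe is knocked over or dropped (angle between probe's own z axis and vertical above 0.7 rad or linear speed of probe above 1.2 m/s).
It fails at once if a sample tube is disturbed (moved over 20 mm) (distance of any of tube1, tube2, tube3 from where it was at the start of the episode above 0.02 m).
It fails at once if other glassware is disturbed (moved over 30 mm) (distance of any of bottle, dishes, beaker, jar from where it was at the start of the episode above 0.03 m).
It also fails if it takes over 61 s, if anything falls off the work surface, if the arm or the gripper's body presses on something with over 40 N, if the wrist force passes 120 N, or if a joint passes its speed limit or range.

## Working session

There is one attempt and no reset: what is moved stays moved. The work goes in short steps, Python scripts to look and compute and a tool call to move; the robot and the scene stay as the last step left them, time stands still between calls to the robot, and variables do not carry over. Pictures are saved under pics/ and viewed, and the job is handed in when it is done.

Besides the shell and the picture viewer there is one more tool, called as a command line: name --pt "numbers of a row" for each row, then --argument value for the rest. arm_command: Moves the arm, as the interface text tells. Its arguments: {"type":"object","properties":{"increments":{"type":"array","items":{"type":"array","items":{"type":"number"}}},"jaw":{"type":"number"},"force":{"type":"number"}},"required":["increments"]}

```bash
mkdir -p pics; python3 - <<'E'
from bench import r
import cv2
print(r.sense()); print(r.finger_overhang)
for n in ("side","top","wrist"):
    im=r.snapshot(n); cv2.imwrite(f"pics/{n}0.png",im[:,:,::-1])
    m=r.camera_model(n); print(n,m["intrinsics"],m["cam_to_world"])
E
```

```text
{'time': 0.0, 'joint_pos': array([-7.01523638e+01,  7.51577409e+00,  8.53295816e+01, -6.10207942e-04,
        8.72587408e+01, -4.89346021e+00]), 'qd': array([-0.06056405,  0.02715246,  0.022938  ,  0.04809368,  0.02916353,
        0.09296459]), 'joint_efforts': array([-2.04649863e-03, -5.69404936e+01, -5.00551021e+01, -4.16535431e-04,
        1.44897838e-02,  1.96213712e-07]), 'tool_pos': array([ 250.98738957, -544.5379258 ,  302.83444083]), 'tcp_rot': array([-9.01037690e+01,  8.27252252e-03, -1.55258881e+02]), 'ft_force': array([-0.32726347, -0.23178826,  0.15529652]), 'wrist_torque': array([-0.00044774, -0.02445981,  0.01477879]), 'finger_gap': 85.0468752937564}
72.6
side [[502.80636174   0.         323.09164088]
 [  0.         502.80636174 186.85424767]
 [  0.           0.           1.        ]] [[-8.64356028e-01 -2.90657928e-01  4.10373763e-01 -5.23407013e+01]
 [-5.02879382e-01  4.97975706e-01 -7.06493116e-01  9.57366640e+02]
 [ 9.91661167e-04 -8.17030088e-01 -5.76594183e-01  8.72526544e+02]
 [ 0.00000000e+00  0.00000000e+00  0.00000000e+00  1.00000000e+00]]
top [[382.78924581   0.         321.05096003]
 [  0.         382.78924581 202.16913787]
 [  0.           0.           1.        ]] [[ 5.06004988e-03 -9.85422751e-01  1.70048225e-01  3.57220758e+02]
 [-9.99646918e-01 -5.48809023e-04  2.65657250e-02  2.21148601e+00]
 [-2.60851458e-02 -1.70122607e-01 -9.85077593e-01  9.94797540e+02]
 [ 0.00000000e+00  0.00000000e+00  0.00000000e+00  1.00000000e+00]]
wrist [[343.24534082   0.         314.50399863]
 [  0.         343.24534082 203.31685769]
 [  0.           0.           1.        ]] [[ 4.17859195e-01 -8.58926546e-01 -2.96038649e-01  3.28176115e+02]
 [-9.08510301e-01 -3.95644705e-01 -1.34440699e-01 -5.07808247e+02]
 [-1.65143813e-03  3.25131444e-01 -9.45667392e-01  3.72578659e+02]
 [ 0.00000000e+00  0.00000000e+00  0.00000000e+00  1.00000000e+00]]
```

View pics/top0.png

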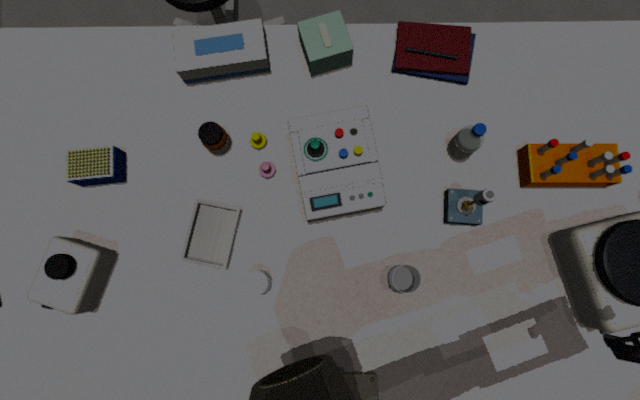

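View pics/side0.png

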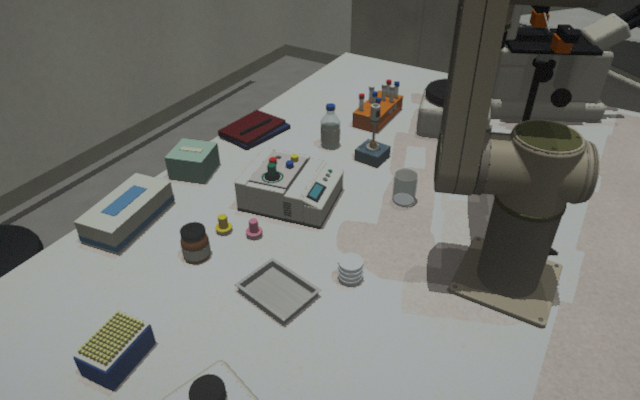

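View pics/wrist0.png

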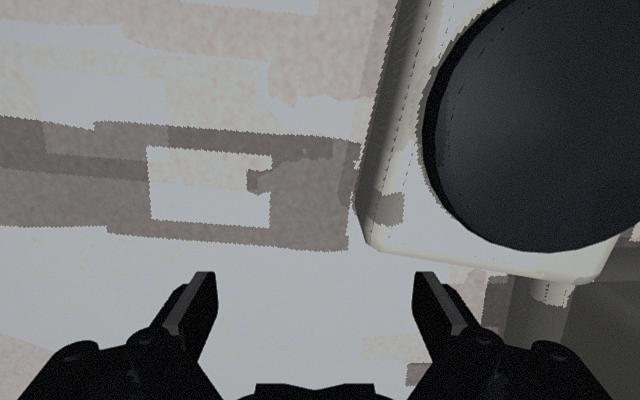

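Top view: green-knobbed cap on green ring at (315,148); look-alikes are pink (267,170) and yellow (258,141) on the table. The green one in the ringed well fits. The tray is at (213,235) and the probe on its stand at (467,205). Next I'll enlarge the cap to confirm it and measure everything.

```bash
cat > h.py <<'E'
import numpy as np, cv2
from bench import r
def ray(cam,px,m=None):
    m=m or r.camera_model(cam); K=np.array(m["intrinsics"]);T=np.array(m["cam_to_world"])
    d=T[:3,:3]@np.linalg.solve(K,[px[0],px[1],1.]); return T[:3,3],d/np.linalg.norm(d)
def at_z(cam,px,z,m=None):
    o,d=ray(cam,px,m); return o+d*(z-o[2])/d[2]
def tri(rays):
    A=np.zeros((3,3));b=np.zeros(3)
    for o,d in rays:
        P=np.eye(3)-np.outer(d,d);A+=P;b+=P@o
    p=np.linalg.solve(A,b); return p,[np.linalg.norm((np.eye(3)-np.outer(d,d))@(p-o)) for o,d in rays]
def proj(cam,p,m=None):
    m=m or r.camera_model(cam);T=np.linalg.inv(np.array(m["cam_to_world"]));c=T[:3,:3]@np.array(p)+T[:3,3];u=np.array(m["intrinsics"])@c;return u[:2]/u[2]
E
python3 - <<'E'
from h import *
np.set_printoptions(precision=1,suppress=True)
im=r.snapshot("top"); s=r.snapshot("side")
a=cv2.resize(im[90:230,270:510],None,fx=3.3,fy=3.3,interpolation=cv2.INTER_CUBIC)
b=cv2.resize(s[80:260,220:440],None,fx=3.3,fy=3.3,interpolation=cv2.INTER_CUBIC)
cv2.imwrite("pics/topc.png",np.clip(a*1.8,0,255).astype('uint8')[:,:,::-1]);cv2.imwrite("pics/sidec.png",np.clip(b*1.5,0,255).astype('uint8')[:,:,::-1])
for t in ["well_mouth","well_cap","warmer","probe","probe_head","probe_tip","stand","tray","tube1","tube2","tube3","bottle","dishes","beaker","jar"]:
    A=r.spot_point("top",t);B=r.spot_point("side",t)
    print(t,[(np.round(x["position"],1),round(x["conf"],2)) for x in A[:3]],[(np.round(x["position"],1),round(x["conf"],2)) for x in B[:3]])
    if A and B:
        print("   ",*tri([ray("top",A[0]["position"]),ray("side",B[0]["position"])]))
print(r.sense()["time"])
E
```

```text
well_mouth [(array([313.9, 147.5]), 0.88)] [(array([269.1, 175.3]), 0.9), (array([368.2, 159.1]), 0.59)]
    [646.4  44.9 105.8] [np.float64(1.6694933962375322), np.float64(1.6694933962374583)]
well_cap [(array([267.1, 171.6]), 0.71), (array([259.2, 142.6]), 0.7), (array([314.3, 150. ]), 0.54)] [(array([273. , 178.3]), 0.66), (array([220.7, 224.8]), 0.65), (array([252.8, 231. ]), 0.47)]
    [564.1 142.2 182.4] [np.float64(1.3983833183433254), np.float64(1.398383318343267)]
warmer [(array([334.8, 168.2]), 0.91), (array([396.8, 275.1]), 0.66), (array([465.5, 206.4]), 0.5)] [(array([291.9, 200.4]), 0.65)]
    [618.1  -8.9  -1.9] [np.float64(3.8697263342825337), np.float64(3.8697263342824235)]
probe [(array([464.1, 207.2]), 0.68)] [(array([368.1, 146.6]), 0.56)]
    [ 515.8 -324.4   46.8] [np.float64(8.121159026101887), np.float64(8.121159026101829)]
probe_head [(array([481.6, 195.5]), 0.81)] [(array([370.3, 112.9]), 0.63)]
    [ 519.1 -323.6  166.6] [np.float64(4.324351880422787), np.float64(4.324351880422919)]
probe_tip [(array([357.1, 149.7]), 0.3)] []
stand [(array([462.2, 212. ]), 0
[... 1172 characters left out ...]
   [ 671.5 -337.1   -3.3] [np.float64(3.301998861949463), np.float64(3.301998861949592)]
dishes [(array([260.8, 280.6]), 0.57)] [(array([370.2, 144.4]), 0.68), (array([347.6, 277.6]), 0.67)]
    [329.1 118.5 335.9] [np.float64(7.552605832213633), np.float64(7.552605832213496)]
beaker [(array([400. , 273.6]), 0.93)] [(array([399.9, 200.3]), 0.71), (array([194.7, 260.9]), 0.66)]
    [ 344.9 -173.7   -6.2] [np.float64(0.20398339887133146), np.float64(0.20398339887124892)]
jar [(array([219.5, 141.6]), 0.91), (array([260.4, 282.8]), 0.74)] [(array([195. , 256.6]), 0.97), (array([269.4, 175.3]), 0.3)]
    [698.7 309.2  -5.8] [np.float64(0.053311723565014235), np.float64(0.053311723565069545)]
1.75
```

View pics/topc.png

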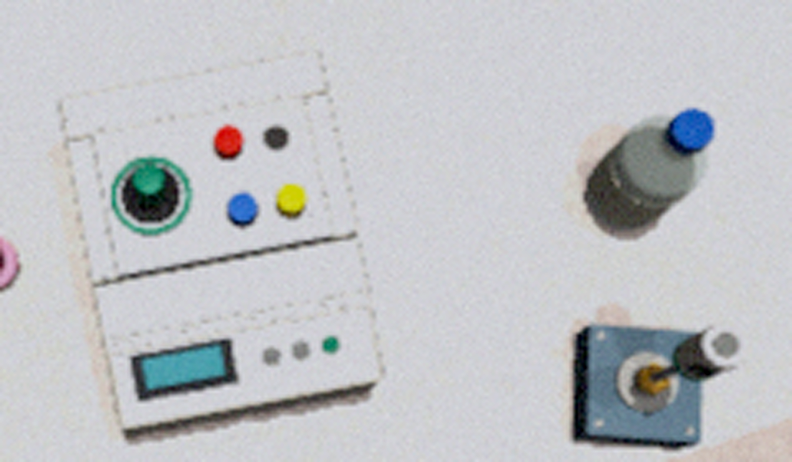

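View pics/sidec.png

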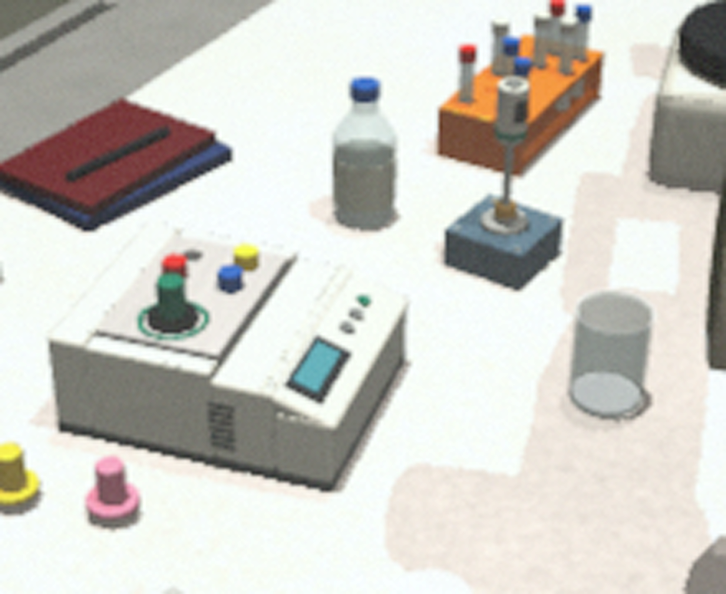

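Crops confirm it: the green knob on the black disc inside the green ring is the well_cap; the pink and yellow caps lie on the table. Now precise measurements.

```bash
cat > meas.py <<'E'
from h import *
np.set_printoptions(precision=1,suppress=True)
T=r.snapshot("top"); S=r.snapshot("side")
def cen(im,box,f):
    x0,x1,y0,y1=box; h=cv2.cvtColor(im,cv2.COLOR_RGB2HSV).astype(int)[y0:y1,x0:x1]; m=f(h[...,0],h[...,1],h[...,2]).astype('uint8')
    n,l,st,c=cv2.connectedComponentsWithStats(m); 
    ys,xs=np.where(m); return m,np.array([xs.mean()+x0,ys.mean()+y0]),len(xs),(xs.min()+x0,xs.max()+x0,ys.min()+y0,ys.max()+y0)
g=lambda H,s,v:(H>65)&(H<90)&(s>90)
m,c,n,b=cen(T,(295,335,125,170),g)
ys,xs=np.where(m); pts=np.stack([xs+295,ys+125],1).astype('float32'); hull=cv2.convexHull(pts); e=cv2.fitEllipse(hull)
print("ring ell",e, at_z("top",e[0],100))
for nm,f in dict(red=lambda H,s,v:((H<8)|(H>172))&(s>120),blue=lambda H,s,v:(H>100)&(H<125)&(s>120),yel=lambda H,s,v:(H>22)&(H<34)&(s>120)).items():
    m,c,n,b=cen(T,(325,370,125,165),f); print(nm,c,n,b,at_z("top",c,114))
    m,c2,n,b=cen(S,(255,305,150,180),f); print(nm,"side",c2,n,b,tri([ray("top",c),ray("side",c2)]))
for cam in("top","side"):
  for t in("tray","probe_head","probe","stand"):
    R=r.trace(cam,t)
    for q in R[:2]:
        k=q["mask"].astype('uint8'); 
        if k.sum()<5: continue
        cn=max(cv2.findContours(k,0,1)[0],key=cv2.contourArea)
        print(cam,t,round(q["conf"],2),np.array(q["position"]),k.sum(),cv2.minAreaRect(cn), cv2.boundingRect(cn))
print(r.sense()["tool_pos"],r.sense()["joint_pos"])
E
python3 meas.py
python3 - <<'E'
import cv2
t=cv2.imread("pics/top0.png")[185:285,165:285];cv2.imwrite("pics/tray.png",cv2.resize(t,None,fx=5,fy=5,interpolation=cv2.INTER_CUBIC)*1)
E
```

```text
ring ell ((315.3083801269531, 148.7259979248047), (22.947275161743164, 23.42304039001465), 73.44256591796875) [643.6  41.  100. ]
red [338.6 132.6] 64 (np.int64(335), np.int64(342), np.int64(128), np.int64(137)) [679.2 -15.5 114. ]
red side [272.5 159.3] 27 (np.int64(269), np.int64(276), np.int64(157), np.int64(161)) (array([678.8, -15.5, 114.9]), [np.float64(0.11342706482007997), np.float64(0.11342706482024939)])
blue [343.  152.9] 63 (np.int64(339), np.int64(347), np.int64(149), np.int64(157)) [628.5 -25.9 114. ]
blue side [289.5 162.4] 22 (np.int64(287), np.int64(292), np.int64(161), np.int64(164)) (array([628. , -25.9, 115.3]), [np.float64(0.11273910078656106), np.float64(0.1127391007866789)])
yel [357.7 150.1] 65 (np.int64(354), np.int64(361), np.int64(146), np.int64(155)) [635.4 -60.8 114. ]
yel side [294.3 157.5] 37 (np.int64(291), np.int64(297), np.int64(155), np.int64(161)) (array([635.9, -61.4, 109.9]), [np.float64(0.8530588921309747), np.float64(0.8530588921310299)])
top tray 0.66 [209.4 238.8] 2907 ((210.3336944580078, 234.198486328125), (47.435882568359375, 64.8074264526
[... 519 characters left out ...]
(71.80000305175781, 51.20000457763672), 36.869895935058594) (237, 259, 83, 64)
side probe_head 0.48 [373.3 114.9] 212 ((374.5, 118.0), (28.0, 9.0), 90.0) (370, 104, 10, 29)
side probe 0.83 [372.1 121.4] 319 ((373.6692199707031, 126.03823852539062), (11.153234481811523, 46.3814811706543), 3.2704880237579346) (367, 103, 14, 47)
side probe 0.27 [290.9 187.4] 6002 ((288.3795166015625, 186.00381469726562), (106.15910339355469, 69.43367767333984), 13.448614120483398) (235, 147, 109, 82)
side stand 0.61 [366.4 154.6] 588 ((372.10003662109375, 152.6999969482422), (32.8876838684082, 24.66576385498047), 18.434947967529297) (355, 139, 35, 28)
[ 251.1 -544.9  303.9] [-70.2   7.5  85.3   0.   87.3  -4.9]
```

View pics/tray.png

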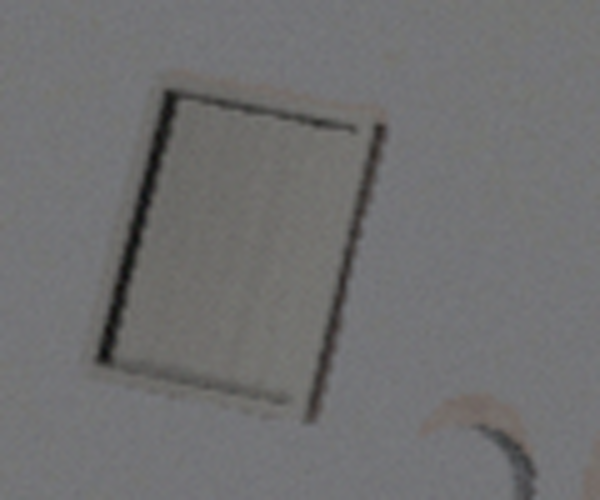

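```bash
cat > plan.py <<'E'
import sys
from h import *
from scipy.spatial.transform import Rotation as Ro
# usage: plan.py x y z yaw  -> shift in tool axes (m) and turn about tool y
def plan(x,y,z,yaw=None):
    s=r.sense(); R=Ro.from_euler("xyz",s["tcp_rot"],degrees=True)
    p=s["tool_pos"]; d=R.inv().apply(np.array([x,y,z])-p)/1000
    w=np.zeros(3)
    if yaw is not None: w=(R.inv()*Ro.from_euler("xyz",[-90,0,yaw],degrees=True)).as_rotvec()
    print("t",round(s["time"],2),"now",np.round(p,1),np.round(s["tcp_rot"],2),"F",np.round(s["ft_force"],1),"gap",round(s["finger_gap"],1)); print("shift",np.round(d,4),"turn",np.round(w,4),"len",round(np.linalg.norm(d),3))
if __name__=="__main__": plan(*map(float,sys.argv[1:]))
E
python3 plan.py 640 41 275 -78.4
python3 -c "
from h import *
print(at_z('top',(212.6,234.6),22),at_z('top',(463,212),0))
a=np.array([[158,80],[385,120],[315,422],[93,368]])/5+[165,185]
print([at_z('top',q,22) for q in a])"
```

```text
t 2.25 now [ 251.1 -544.9  303.9] [ -90.      0.   -155.26] F [ 0.1  0.1 -0.6] gap 85.4
shift [-0.5984  0.0289 -0.3694] turn [ 0.     -1.3414 -0.    ] len 0.704
[440.69161811 305.92193689  22.        ] [ 5.03203310e+02 -3.40445329e+02  1.13686838e-13]
[array([528.0576454 , 352.59891062,  22.        ]), array([507.10932429, 232.85344124,  22.        ]), array([353.11619907, 262.11210382,  22.        ]), array([379.53861416, 376.86594227,  22.        ])]
```

arm_command --pt "-0.05 0.002 -0.03 0 -0.11 0" --pt "-0.1 0.005 -0.06 0 -0.22 0" --pt "-0.15 0.007 -0.09 0 -0.33 0" --pt "-0.2 0.01 -0.12 0 -0.44 0" --pt "-0.25 0.012 -0.15 0 -0.56 0" --pt "-0.3 0.015 -0.18 0 -0.67 0" --pt "-0.35 0.017 -0.21 0 -0.78 0" --pt "-0.4 0.02 -0.24 0 -0.9 0" --pt "-0.45 0.022 -0.27 0 -1.01 0" --pt "-0.49 0.025 -0.3 0 -1.12 0" --jaw -1 --force 30

```text
time: 3.5
tool_pos: [571.7, -65.4, 279.1]
tcp_rot: [-90.0, -0.0, -90.8]
ft_force: [0.9, -0.6, -0.4]
finger_gap: 85.2
```

```bash
python3 plan.py 640 41 275 -78.4
```

```text
t 3.5 now [571.7 -65.4 279.1] [-89.96  -0.   -90.84] F [ 0.9 -0.6 -0.4] gap 85.2
shift [-0.1074  0.0041  0.0667] turn [-8.000e-04 -2.172e-01  2.000e-04] len 0.126
```

arm_command --pt "-0.036 0.001 0.022 0 -0.07 0" --pt "-0.07 0.003 0.044 0 -0.145 0" --pt "-0.107 0.004 0.067 0 -0.218 0" --pt "-0.107 0.004 0.067 0 -0.218 0" --pt "-0.107 0.004 0.067 0 -0.218 0" --pt "-0.107 0.004 0.067 0 -0.218 0" --pt "-0.107 0.004 0.067 0 -0.218 0" --pt "-0.107 0.004 0.067 0 -0.218 0" --pt "-0.107 0.004 0.067 0 -0.218 0" --pt "-0.107 0.004 0.067 0 -0.218 0"

```text
time: 4.75
tool_pos: [639.6, 38.2, 274.9]
tcp_rot: [-90.0, -0.0, -78.6]
ft_force: [-0.3, 0.1, 1.0]
finger_gap: 85.6
```

```bash
cat > w.py <<'E'
import sys
from h import *
m=r.camera_model("wrist"); im=r.snapshot("wrist"); np.savez("w.npz",K=m["intrinsics"],T=m["cam_to_world"],im=im)
cv2.imwrite("pics/%s.png"%sys.argv[1],im[:,:,::-1]); s=r.sense(); print(s["time"],s["tool_pos"],s["tcp_rot"])
E
python3 w.py w1
```

```text
4.8 [639.59405949  38.26579184 274.90619832] [-9.00008102e+01 -1.03335855e-03 -7.86013263e+01]
```

View pics/w1.png

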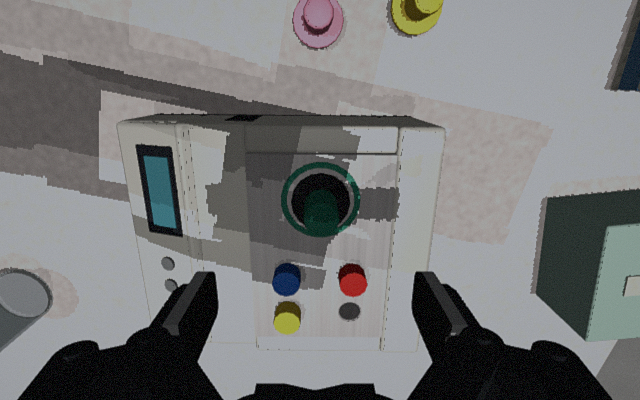

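Wrist view: cap on its ring at (320,200), tubes at (286,279), (353,280) and (287,318), the fourth well empty at (349,311).

```bash
python3 - <<'E'
from h import *
np.set_printoptions(precision=1,suppress=True)
d=np.load("w.npz");im=d["im"];m={"intrinsics":d["K"],"cam_to_world":d["T"]}
h=cv2.cvtColor(im,cv2.COLOR_RGB2HSV).astype(int);H,S,V=h[...,0],h[...,1],h[...,2]
g=((H>60)&(H<95)&(S>80)); g[:, :270]=0;g[:,375:]=0;g[:150]=0;g[245:]=0
g=cv2.morphologyEx(g.astype('uint8'),cv2.MORPH_OPEN,np.ones((2,2)))
c=cv2.convexHull(np.argwhere(g)[:,::-1].astype('float32')); e=cv2.fitEllipse(c); print(e)
P=at_z("wrist",e[0],100,m);print("ring",P)
for o in([30,0],[-30,0],[0,30],[0,-30]): print(proj("wrist",P+[*o,0],m))
# seat points in circle fit on plane
q=np.array([at_z("wrist",x,100,m)[:2] for x in c[:,0]]); print(cv2.minEnclosingCircle(q.astype('float32')))
for nm,f in dict(red=((H<8)|(H>172))&(S>120)&(V>60),blue=(H>100)&(H<130)&(S>130)&(V>60),yel=(H>22)&(H<34)&(S>120)&(V>60)).items():
    f=f.copy();f[:260]=0;f[335:]=0;f[:,:260]=0;f[:,375:]=0
    n,l,st,cc=cv2.connectedComponentsWithStats(f.astype('uint8'));k=1+np.argmax(st[1:,4]);print(nm,cc[k],st[k],at_z("wrist",cc[k],115,m))
vis=cv2.resize(im[140:340,240:400],None,fx=3,fy=3,interpolation=cv2.INTER_CUBIC);cv2.imwrite("pics/w1c.png",np.clip(vis*1.8,0,255).astype('uint8')[:,:,::-1])
E
python3 plan.py 641 41 190
```

```text
((321.035400390625, 200.07574462890625), (74.67759704589844, 78.8361587524414), 87.72003173828125)
ring [644.8  43.4 100. ]
[359.9 207.5]
[281.6 192.6]
[329.5 161.5]
[313.2 235.9]
((645.048095703125, 42.4238166809082), 29.76896858215332)
red [352.9 283.9] [340 272  27  25 526] [681.3 -13.5 115. ]
blue [285.5 283.5] [272 272  28  24 491] [630.4 -23.4 115. ]
yel [286.7 318.3] [274 302  26  32 643] [636.8 -54.7 115. ]
t 4.8 now [639.6  38.3 274.9] [-90.   -0.  -78.6] F [0.8 0.2 0.1] gap 85.1
shift [-0.0024  0.0849  0.0019] turn [0. 0. 0.] len 0.085
```

View pics/w1c.png

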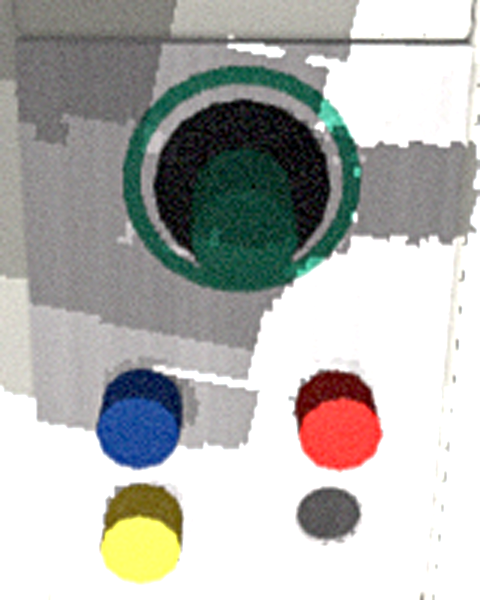

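```bash
python3 plan.py 644.5 42.7 190 -78.4; python3 -c "
from bench import r;print(r.finger_overhang)"
```

```text
t 4.8 now [639.6  38.3 274.9] [-90.   -0.  -78.6] F [0.8 0.2 0.1] gap 85.1
shift [-0.0034  0.0849  0.0057] turn [ 0.     -0.0035  0.    ] len 0.085
72.6
```

arm_command --pt "-0.0034 0.02 0.0057 0 -0.003 0" --pt "-0.0034 0.05 0.0057 0 -0.003 0" --pt "-0.0034 0.07 0.0057 0 -0.003 0" --pt "-0.0034 0.08 0.0057 0 -0.003 0" --pt "-0.0034 0.085 0.0057 0 -0.003 0" --pt "-0.0034 0.085 0.0057 0 -0.003 0" --pt "-0.0034 0.085 0.0057 0 -0.003 0" --pt "-0.0034 0.085 0.0057 0 -0.003 0" --pt "-0.0034 0.085 0.0057 0 -0.003 0" --pt "-0.0034 0.085 0.0057 0 -0.003 0"

```text
time: 6.05
tool_pos: [644.6, 42.8, 190.1]
tcp_rot: [-90.0, -0.0, -78.4]
ft_force: [-0.3, 1.0, -0.6]
finger_gap: 85.7
```

arm_command --pt "0 0 0 0 0 0" --pt "0 0 0 0 0 0" --pt "0 0 0 0 0 0" --pt "0 0 0 0 0 0" --pt "0 0 0 0 0 0" --pt "0 0 0 0 0 0" --pt "0 0 0 0 0 0" --pt "0 0 0 0 0 0" --pt "0 0 0 0 0 0" --pt "0 0 0 0 0 0" --jaw 1 --force 30

```text
time: 7.3
tool_pos: [644.5, 42.7, 190.0]
tcp_rot: [-90.0, -0.0, -78.4]
ft_force: [-5.4, 0.2, 4.0]
finger_gap: 22.7
```

```bash
python3 w.py w2; python3 plan.py 441 306 290
```

```text
7.35 [644.39235296  42.73399051 189.9322007 ] [-9.00219552e+01  7.77202363e-04 -7.84276269e+01]
t 7.35 now [644.4  42.7 189.9] [-90.02   0.   -78.43] F [-5.1 -1.   4.5] gap 23.1
shift [-0.2987 -0.1    -0.1465] turn [0. 0. 0.] len 0.347
```

View pics/w2.png

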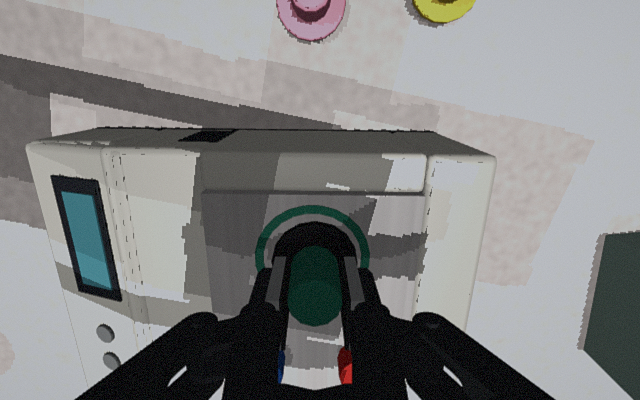

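arm_command --pt "0 -0.015 0 0 0 0" --pt "0 -0.05 0 0 0 0" --pt "0 -0.09 0 0 0 0" --pt "-0.04 -0.1 -0.02 0 0 0" --pt "-0.09 -0.1 -0.045 0 0 0" --pt "-0.14 -0.1 -0.07 0 0 0" --pt "-0.19 -0.1 -0.095 0 0 0" --pt "-0.24 -0.1 -0.12 0 0 0" --pt "-0.28 -0.1 -0.14 0 0 0" --pt "-0.299 -0.1 -0.1465 0 0 0"

```text
time: 8.6
tool_pos: [439.7, 308.5, 291.1]
tcp_rot: [-89.9, 0.1, -78.3]
ft_force: [1.1, -0.3, -0.4]
finger_gap: 22.9
```

```bash
python3 w.py w3; python3 plan.py 441 306 109
```

```text
8.65 [439.19792411 309.70399049 291.13419823] [-89.89872134   0.13950415 -78.26341046]
t 8.65 now [439.2 309.7 291.1] [-89.9    0.14 -78.26] F [-0.8  1.6 -0.7] gap 22.6
shift [0.0044 0.1821 0.0007] turn [0. 0. 0.] len 0.182
```

View pics/w3.png

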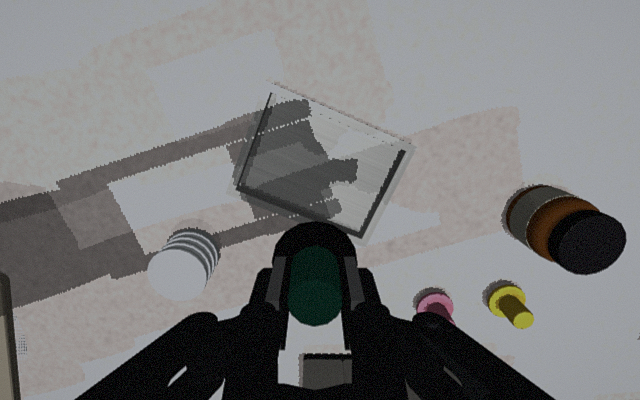

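Cap is held and the tray shows at about (322,163). Checking the tray centre from its rim corners.

```bash
python3 -c "
from h import *
d=np.load('w.npz');m={'intrinsics':d['K'],'cam_to_world':d['T']}
P=np.array([at_z('wrist',q,22,m) for q in [(275,82),(415,143),(365,243),(228,190)]]);print(P,P.mean(0))
"; python3 plan.py 441 306 108
```

```text
[[387.58573592 388.2824804   22.        ]
 [531.95824263 360.26921442  22.        ]
 [510.70112513 245.2374975   22.        ]
 [357.60861403 275.10684078  22.        ]] [446.96342943 317.22400827  22.        ]
t 8.65 now [439.2 309.7 291.1] [-89.9    0.14 -78.26] F [-0.8  1.6 -0.7] gap 22.6
shift [0.0044 0.1831 0.0007] turn [0. 0. 0.] len 0.183
```

arm_command --pt "-0.0043 0.03 0.004 0 0 0" --pt "-0.0043 0.07 0.004 0 0 0" --pt "-0.0043 0.11 0.004 0 0 0" --pt "-0.0043 0.145 0.004 0 0 0" --pt "-0.0043 0.167 0.004 0 0 0" --pt "-0.0043 0.177 0.004 0 0 0" --pt "-0.0043 0.183 0.004 0 0 0" --pt "-0.0043 0.183 0.004 0 0 0" --pt "-0.0043 0.183 0.004 0 0 0" --pt "-0.0043 0.183 0.004 0 0 0"

```text
time: 9.9
tool_pos: [444.5, 311.6, 107.7]
tcp_rot: [-89.9, 0.0, -78.4]
ft_force: [-1.3, -0.2, -1.3]
finger_gap: 22.9
```

```bash
python3 w.py w4; python3 plan.py 441 306 108
```

```text
9.95 [444.43907889 311.5586532  107.5926744 ] [-8.99348752e+01  2.08993984e-02 -7.84213082e+01]
t 9.95 now [444.4 311.6 107.6] [-8.993e+01  2.000e-02 -7.842e+01] F [ 0.4 -0.3 -1. ] gap 22.8
shift [ 0.0048 -0.0004 -0.0045] turn [0. 0. 0.] len 0.007
```

View pics/w4.png

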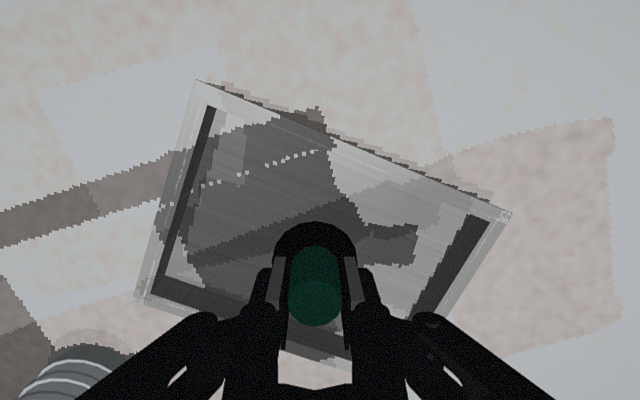

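arm_command --pt "0 0 0 0 0 0" --pt "0 0 0 0 0 0" --pt "0 0 0 0 0 0" --pt "0 0 0 0 0 0" --pt "0 0 0 0 0 0" --pt "0 -0.03 0 0 0 0" --pt "0 -0.08 0 0 0 0" --pt "0 -0.13 0 0 0 0" --pt "0 -0.18 0 0 0 0" --pt "0 -0.22 0 0 0 0" --jaw -1

```text
time: 11.2
tool_pos: [444.2, 311.4, 329.5]
tcp_rot: [-89.9, 0.0, -78.4]
ft_force: [0.7, 0.1, -0.3]
finger_gap: 85.4
```

```bash
python3 w.py w5; python3 plan.py 516 -324 350
```

```text
11.25 [445.62497793 312.19999045 335.57367359] [-89.47300407   0.1708192  -78.42530319]
t 11.25 now [445.6 312.2 335.6] [-89.47   0.17 -78.43] F [ 1.4 -0.3  5.1] gap 85.5
shift [ 0.6373 -0.0169 -0.0586] turn [0. 0. 0.] len 0.64
```

View pics/w5.png

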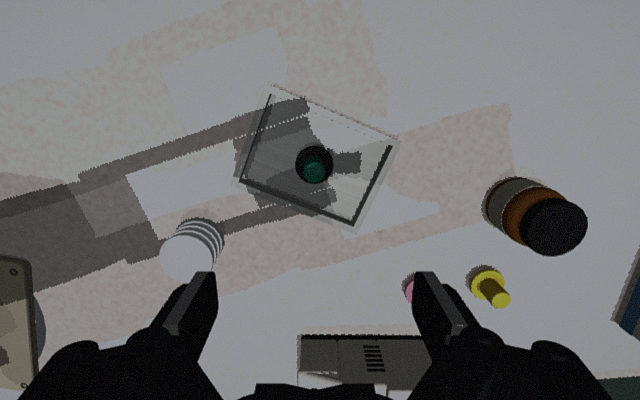

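Cap lies in the middle of the tray at (315,163), upright-ish. On to the probe.

arm_command --pt "0.03 0 -0.003 0 0 0" --pt "0.08 -0.001 -0.007 0 0 0" --pt "0.14 -0.002 -0.012 0 0 0" --pt "0.2 -0.002 -0.018 0 0 0" --pt "0.26 -0.003 -0.024 0 0 0" --pt "0.32 -0.004 -0.029 0 0 0" --pt "0.38 -0.005 -0.034 0 0 0" --pt "0.44 -0.006 -0.04 0 0 0" --pt "0.5 -0.007 -0.045 0 0 0" --pt "0.555 -0.008 -0.05 0 0 0"

```text
time: 12.5
tool_pos: [506.3, -244.6, 334.7]
tcp_rot: [-90.0, -0.0, -78.5]
ft_force: [1.1, 0.1, 0.7]
finger_gap: 85.5
```

arm_command --pt "0.04 0 -0.004 0 0 0" --pt "0.07 0 -0.007 0 0 0" --pt "0.082 0 -0.008 0 0 0" --pt "0.082 0 -0.008 0 0 0" --pt "0.082 0 -0.008 0 0 0" --pt "0.082 0 -0.008 0 0 0" --pt "0.082 0 -0.008 0 0 0" --pt "0.082 0 -0.008 0 0 0" --pt "0.082 0 -0.008 0 0 0" --pt "0.082 0 -0.008 0 0 0"

```text
time: 13.75
tool_pos: [515.1, -324.4, 334.9]
tcp_rot: [-90.0, 0.0, -78.4]
ft_force: [0.6, 0.2, 0.4]
finger_gap: 85.2
```

```bash
python3 w.py w6; python3 - <<'E'
from h import *
s=r.snapshot("side"); t=r.snapshot("top"); cv2.imwrite("pics/s6.png",s[:,:,::-1]);np.savez("st.npz",s=s,t=t)
b=cv2.resize(s[70:190,320:440],None,fx=5,fy=5,interpolation=cv2.INTER_CUBIC);cv2.imwrite("pics/s6c.png",b[:,:,::-1])
E
```

```text
13.8 [ 515.0397385  -324.39633617  334.87269761] [-9.00025610e+01  2.60715909e-03 -7.84305218e+01]
```

View pics/w6.png

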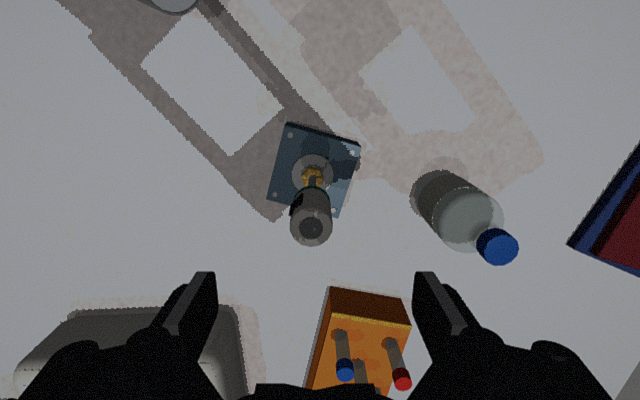

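View pics/s6c.png

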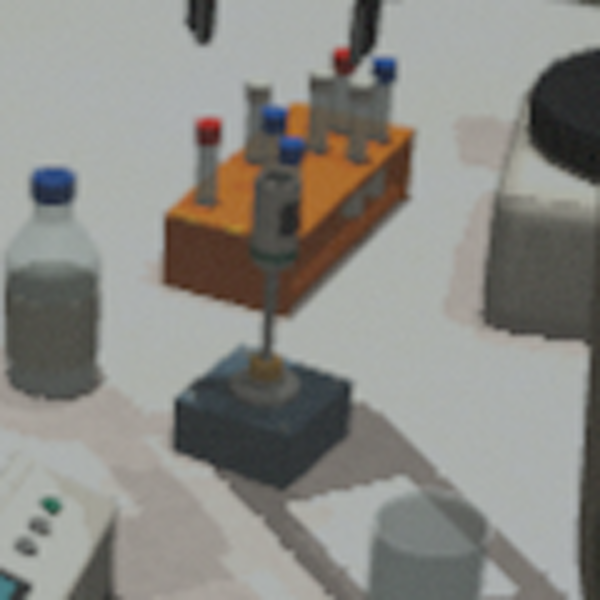

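Wrist view: head's top disc at (312,228), flange centred at about (312,174) on the stand. The probe stands vertical.

```bash
python3 - <<'E'
from h import *
np.set_printoptions(precision=1,suppress=True)
d=np.load("w.npz");im=d["im"];m={"intrinsics":d["K"],"cam_to_world":d["T"]}
vis=cv2.resize(im[115:255,260:370],None,fx=4.2,fy=4.2,interpolation=cv2.INTER_CUBIC);cv2.imwrite("pics/w6c.png",np.clip(vis*2.,0,255).astype('uint8')[:,:,::-1])
A=at_z("wrist",(312,174),46,m);print("flange",A)
o,v=ray("wrist",(312,228),m); k=np.dot((A-o)[:2],v[:2])/np.dot(v[:2],v[:2]); print("head top",o+k*v)
for z in(190,195,200,205): print(z,at_z("wrist",(312,228),z,m))
# side: head top/bottom in s6c crop px
S=lambda x,y:(320+x/5,70+y/5)
for q in((278,180),(272,260)):
    o,v=ray("side",S(*q));k=np.dot((A-o)[:2],v[:2])/np.dot(v[:2],v[:2]);print(q,o+k*v)
E
```

```text
flange [ 514.6 -329.1   46. ]
head top [ 515.5 -328.9  193.1]
190 [ 515.7 -330.2  190. ]
195 [ 515.3 -328.1  195. ]
200 [ 514.9 -326.   200. ]
205 [ 514.5 -324.   205. ]
(278, 180) [ 510.8 -330.7  189.2]
(272, 260) [ 511.2 -330.6  134.4]
```

View pics/w6c.png

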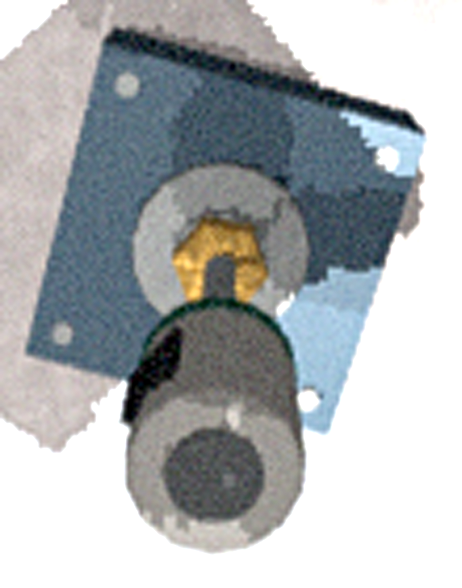

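```bash
python3 plan.py 515 -328.8 222 -78.4
```

```text
t 13.9 now [ 515.1 -324.4  334.9] [-90.     0.   -78.43] F [-0.1  0.6 -0.8] gap 85.8
shift [ 0.0043  0.1129 -0.0009] turn [ 0.     -0.0005 -0.    ] len 0.113
```

arm_command --pt "0.0043 0.01 -0.001 0 0 0" --pt "0.0043 0.035 -0.001 0 0 0" --pt "0.0043 0.065 -0.001 0 0 0" --pt "0.0043 0.09 -0.001 0 0 0" --pt "0.0043 0.105 -0.001 0 0 0" --pt "0.0043 0.113 -0.001 0 0 0" --pt "0.0043 0.113 -0.001 0 0 0" --pt "0.0043 0.113 -0.001 0 0 0" --pt "0.0043 0.113 -0.001 0 0 0" --pt "0.0043 0.113 -0.001 0 0 0"

```text
time: 15.15
tool_pos: [515.2, -328.9, 222.5]
tcp_rot: [-90.0, -0.0, -78.4]
ft_force: [0.0, 0.4, -0.6]
finger_gap: 85.7
```

arm_command --pt "0 0 0 0 0 0" --pt "0 0 0 0 0 0" --pt "0 0 0 0 0 0" --pt "0 0 0 0 0 0" --pt "0 0 0 0 0 0" --pt "0 0 0 0 0 0" --pt "0 0 0 0 0 0" --pt "0 0 0 0 0 0" --pt "0 0 0 0 0 0" --pt "0 0 0 0 0 0" --jaw 1 --force 25

```text
time: 16.4
tool_pos: [514.9, -328.8, 221.9]
tcp_rot: [-90.0, 0.0, -78.4]
ft_force: [-0.2, -0.5, 0.2]
finger_gap: 29.6
```

```bash
python3 w.py w7;python3 plan.py 515 -328.8 390 -78.4
```

```text
16.45 [ 514.91352546 -328.78842191  221.85751034] [-9.00038966e+01  2.43101540e-03 -7.84288645e+01]
t 16.45 now [ 514.9 -328.8  221.9] [-90.     0.   -78.43] F [-0.6  0.1  0.1] gap 29.5
shift [ 0.000e+00 -1.681e-01  1.000e-04] turn [ 0.0001 -0.0005 -0.    ] len 0.168
```

View pics/w7.png

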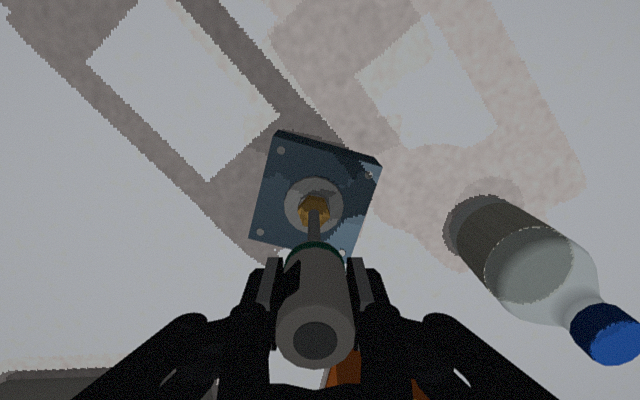

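arm_command --pt "0 -0.01 0 0 0 0" --pt "0 -0.03 0 0 0 0" --pt "0 -0.06 0 0 0 0" --pt "0 -0.09 0 0 0 0" --pt "0 -0.12 0 0 0 0" --pt "-0.01 -0.14 0.007 0 0 0" --pt "-0.035 -0.148 0.025 0 0 0" --pt "-0.07 -0.148 0.05 0 0 0" --pt "-0.105 -0.148 0.076 0 0 0" --pt "-0.14 -0.148 0.101 0 0 0"

```text
time: 17.7
tool_pos: [586.3, -169.2, 370.5]
tcp_rot: [-90.0, 0.0, -78.4]
ft_force: [0.3, -0.9, -2.4]
finger_gap: 29.2
```

arm_command --pt "-0.035 0 0.025 0 0 0" --pt "-0.07 0 0.051 0 0 0" --pt "-0.1 0 0.073 0 0 0" --pt "-0.125 0 0.091 0 0 0" --pt "-0.138 0 0.1 0 0 0" --pt "-0.138 0 0.1 0 0 0" --pt "-0.138 0 0.1 0 0 0" --pt "-0.138 0 0.1 0 0 0" --pt "-0.138 0 0.1 0 0 0" --pt "-0.138 0 0.1 0 0 0"

```text
time: 18.95
tool_pos: [656.0, -16.6, 370.0]
tcp_rot: [-90.0, -0.0, -78.5]
ft_force: [0.2, 0.5, -2.8]
finger_gap: 29.2
```

```bash
python3 w.py w8;python3 plan.py 644.5 42.7 370 -78.4; python3 - <<'E'
from h import *
t=r.snapshot("top"); s=r.snapshot("side"); np.savez("st2.npz",s=s,t=t); cv2.imwrite("pics/s8.png",s[:,:,::-1])
E
```

```text
19.0 [656.01210163 -16.48200504 370.00749867] [-8.99929167e+01 -1.50185720e-03 -7.84583699e+01]
t 19.0 now [656.  -16.5 370. ] [-89.99  -0.   -78.46] F [ 0.3  0.  -2. ] gap 29.5
shift [-0.0603  0.      0.0006] turn [-0.0001 -0.001   0.    ] len 0.06
```

View pics/w8.png

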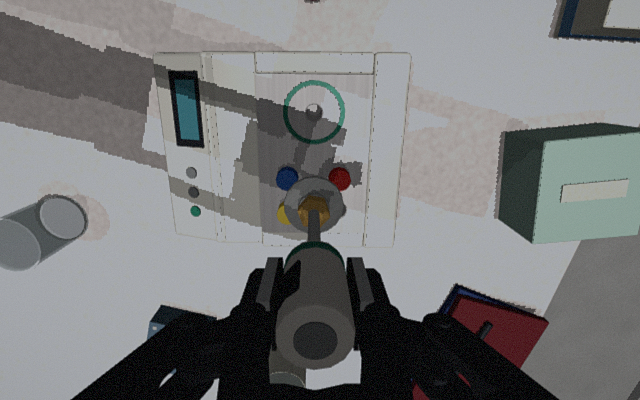

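View pics/s8.png

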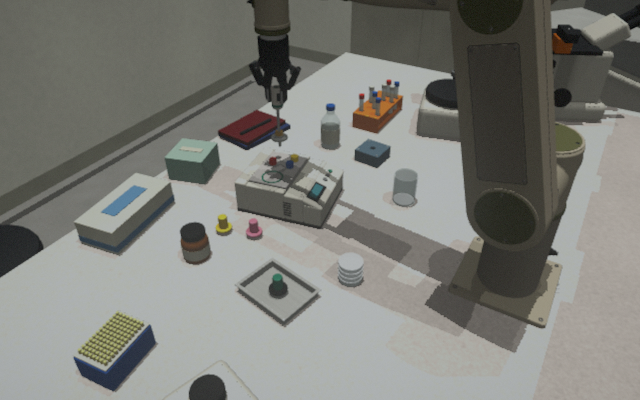

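Ring and open well mouth at (314,112) in the wrist view; the probe hangs vertical with its flange at about (315,204); the side view shows the cap resting in the tray.

```bash
python3 - <<'E'
from h import *
np.set_printoptions(precision=2,suppress=True)
d=np.load("w.npz");im=d["im"];mw={"intrinsics":d["K"],"cam_to_world":d["T"]}
st=np.load("st2.npz")
def ring(cam,im,box,m=None):
    x0,x1,y0,y1=box;h=cv2.cvtColor(im,cv2.COLOR_RGB2HSV).astype(int)[y0:y1,x0:x1]
    g=(h[...,0]>60)&(h[...,0]<95)&(h[...,1]>70)
    p=np.argwhere(g)[:,::-1]+[x0,y0]
    c=cv2.convexHull(p.astype('float32'));e=cv2.fitEllipse(c)
    q=np.array([at_z(cam,x,100,m)[:2] for x in c[:,0].astype(float)])
    A=np.c_[2*q,np.ones(len(q))];s=np.linalg.lstsq(A,(q**2).sum(1),rcond=None)[0]
    print(cam,len(p),e[0],e[1],at_z(cam,e[0],100,m),"circle",s[:2],np.sqrt(s[2]+s[0]**2+s[1]**2))
ring("wrist",im,(275,355,70,150),mw)
ring("top",st["t"],(295,335,125,172))
ring("side",st["s"],(255,290,165,188))
v=cv2.resize(im[60:240,250:380],None,fx=3.3,fy=3.3,interpolation=cv2.INTER_CUBIC);cv2.imwrite("pics/w8c.png",np.clip(v*1.9,0,255).astype('uint8')[:,:,::-1])
for z in(185,190,195,200): print(z,proj("wrist",[656.1,-16.5,z],mw),at_z("wrist",(315,204),z,mw))
E
```

```text
wrist 788 (313.5335388183594, 111.73748016357422) (61.709312438964844, 63.242340087890625) [644.08  43.71 100.  ] circle [644.25  42.86] 29.462673305237434Traceback (most recent call last):
  File "<stdin>", line 14, in <module>
  File "<stdin>", line 9, in ring
cv2.error: OpenCV(4.12.0) /io/opencv/modules/imgproc/src/shapedescr.cpp:356: error: (-215:Assertion failed) n >= 0 && (depth == CV_32F || depth == CV_32S) in function 'fitEllipseNoDirect'
```

```bash
python3 - <<'E'
from h import *
np.set_printoptions(precision=2,suppress=True)
d=np.load("w.npz");im=d["im"];mw={"intrinsics":d["K"],"cam_to_world":d["T"]}
v=cv2.resize(im[60:240,250:380],None,fx=3.3,fy=3.3,interpolation=cv2.INTER_CUBIC);cv2.imwrite("pics/w8c.png",np.clip(v*1.9,0,255).astype('uint8')[:,:,::-1])
for z in(185,190,195,200): print(z,proj("wrist",[656.1,-16.5,z],mw),proj("wrist",[656.1+.98*23,-16.5+.2*23,z],mw),proj("wrist",[656.1-.2*23,-16.5+.98*23,z],mw))
E
```

```text
185 [313.13 200.77] [342.55 200.74] [313.07 172.09]
190 [313.11 202.84] [343.05 202.81] [313.05 173.69]
195 [313.1  204.99] [343.58 204.96] [313.03 175.36]
200 [313.07 207.22] [344.13 207.19] [313.01 177.09]
```

View pics/w8c.png

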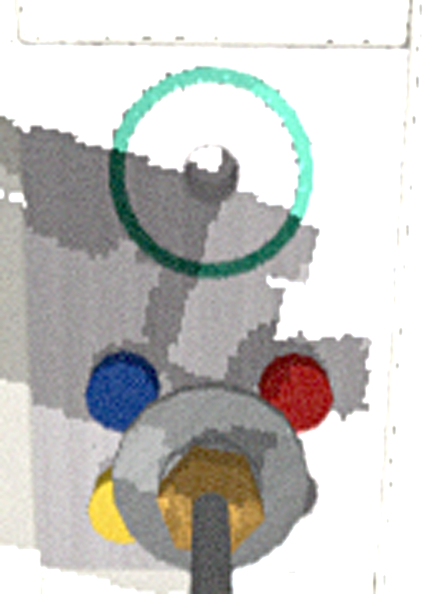

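```bash
python3 plan.py 644.3 43.2 318 -78.4
```

```text
t 19.1 now [656.  -16.3 369.9] [-90.     0.   -78.44] F [-0.5  0.3 -3. ] gap 29.1
shift [-0.0606  0.0519  0.0004] turn [ 0.     -0.0006 -0.    ] len 0.08
```

arm_command --pt "-0.015 0 0 0 0 0" --pt "-0.035 0 0 0 0 0" --pt "-0.052 0.005 0 0 0 0" --pt "-0.0606 0.015 0.0004 0 0 0" --pt "-0.0606 0.03 0.0004 0 0 0" --pt "-0.0606 0.043 0.0004 0 0 0" --pt "-0.0606 0.052 0.0004 0 0 0" --pt "-0.0606 0.052 0.0004 0 0 0" --pt "-0.0606 0.052 0.0004 0 0 0" --pt "-0.0606 0.052 0.0004 0 0 0"

```text
time: 20.35
tool_pos: [644.6, 43.2, 318.8]
tcp_rot: [-89.9, -0.0, -78.4]
ft_force: [-0.2, 0.7, -2.7]
finger_gap: 29.3
```

```bash
python3 w.py w9;python3 plan.py 644.3 43.2 282 -78.4; python3 - <<'E'
from h import *
t=r.snapshot("top"); s=r.snapshot("side"); np.savez("st2.npz",s=s,t=t)
v=cv2.resize(s[70:200,220:330],None,fx=4.5,fy=4.5,interpolation=cv2.INTER_CUBIC);cv2.imwrite("pics/s9.png",np.clip(v*1.5,0,255).astype('uint8')[:,:,::-1])
print("tip px for tip at 114",proj("side",[644.3,43.2,114]),"mouth",proj("side",[644.3,43.2,100]))
E
```

```text
20.4 [644.6168133   43.22971294 318.68166762] [-8.99302778e+01 -1.62200091e-02 -7.84331796e+01]
t 20.4 now [644.6  43.2 318.7] [-8.993e+01 -2.000e-02 -7.843e+01] F [-0.7  0.4 -2.8] gap 29.1
shift [-0.      0.0367 -0.0004] turn [-0.0012 -0.0006  0.0003] len 0.037
tip px for tip at 114 [270.50740987 172.90671264] mouth [270.81056499 177.16464789]
```

View pics/w9.png

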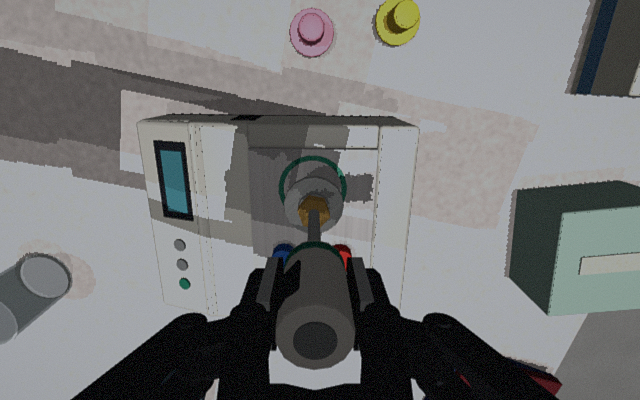

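View pics/s9.png

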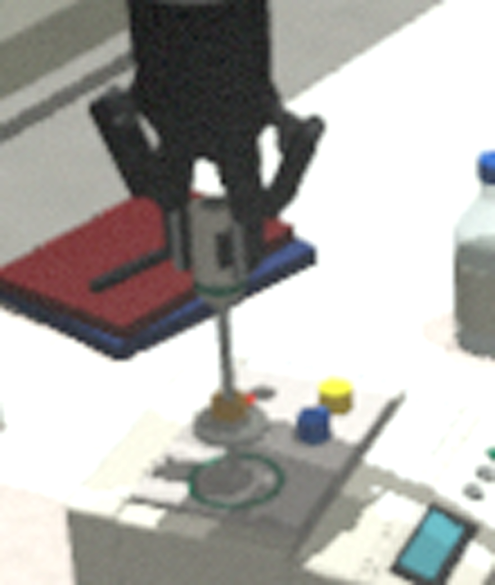

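Side view: the stem's line extended meets the ring centre (crop 236,480). Lowering: tip in, stop onto the block, staying above the minimum depth.

arm_command --pt "0 0.006 -0.0003 0 0 0" --pt "0 0.013 -0.0003 0 0 0" --pt "0 0.02 -0.0003 0 0 0" --pt "0 0.026 -0.0003 0 0 0" --pt "0 0.031 -0.0003 0 0 0" --pt "0 0.035 -0.0003 0 0 0" --pt "0 0.038 -0.0003 0 0 0" --pt "0 0.041 -0.0003 0 0 0" --pt "0 0.043 -0.0003 0 0 0" --pt "0 0.045 -0.0003 0 0 0" --force 20

```text
time: 21.75
tool_pos: [644.2, 43.3, 273.8]
tcp_rot: [-89.9, -0.0, -78.4]
ft_force: [-3.7, -0.2, 4.2]
finger_gap: 29.3
```

```bash
python3 w.py w10;python3 plan.py 644.3 43.2 258 -78.4; python3 - <<'E'
from h import *
s=r.snapshot("side")
v=cv2.resize(s[70:200,220:330],None,fx=4.5,fy=4.5,interpolation=cv2.INTER_CUBIC);cv2.imwrite("pics/s10.png",np.clip(v*1.5,0,255).astype('uint8')[:,:,::-1])
E
```

```text
21.8 [644.09378055  43.24385401 273.4654904 ] [-8.99638813e+01 -1.20438870e-02 -7.84277392e+01]
t 21.8 now [644.1  43.2 273.5] [-8.996e+01 -1.000e-02 -7.843e+01] F [-2.  -0.6  4.1] gap 29.3
shift [0.0001 0.0155 0.0002] turn [-0.0006 -0.0005  0.0002] len 0.015
```

View pics/w10.png

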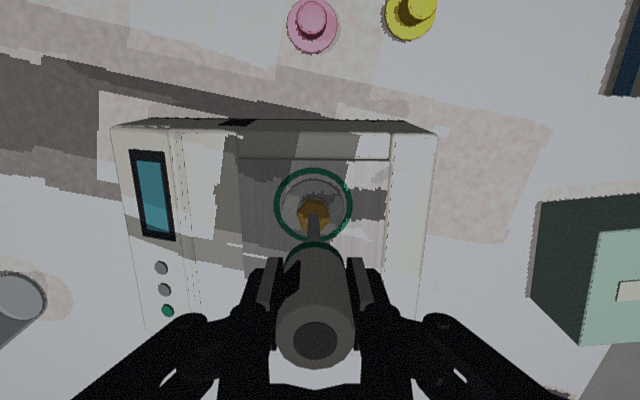

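View pics/s10.png

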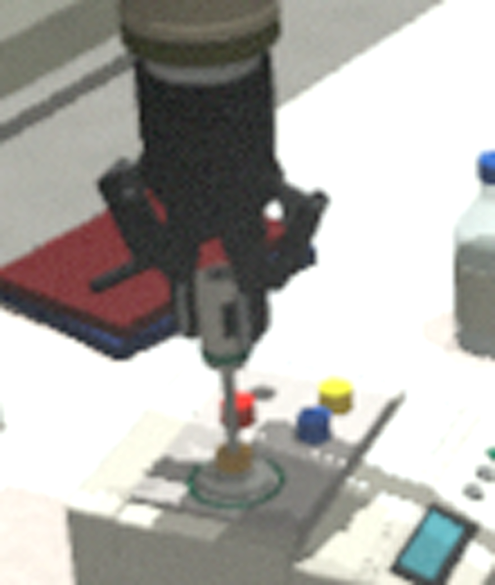

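Stop sits flat and centred on the block, sliding friction is about 4–6 N. Pushing on to just short of the minimum depth.

arm_command --pt "0 0.003 -0.0004 0 0 0" --pt "0 0.006 -0.0006 0 0 0" --pt "0 0.009 -0.0006 0 0 0" --pt "0 0.012 -0.0006 0 0 0" --pt "0 0.014 -0.0006 0 0 0" --pt "0 0.014 -0.0006 0 0 0" --pt "0 0.014 -0.0006 0 0 0" --pt "0 0.014 -0.0006 0 0 0" --pt "0 0.014 -0.0006 0 0 0" --pt "0 0.014 -0.0006 0 0 0"

```text
time: 23.1
tool_pos: [643.6, 43.2, 259.1]
tcp_rot: [-90.0, -0.0, -78.4]
ft_force: [0.2, 0.3, 4.9]
finger_gap: 29.7
```

```bash
python3 plan.py 644 43.2 256;python3 plan.py 644 43.2 256
```

```text
t 23.1 now [643.6  43.2 259.1] [-89.97  -0.   -78.42] F [0.2 0.3 4.9] gap 29.7
shift [0.0001 0.0031 0.0004] turn [0. 0. 0.] len 0.003
t 23.1 now [643.6  43.2 259.1] [-89.97  -0.   -78.42] F [0.2 0.3 4.9] gap 29.7
shift [0.0001 0.0031 0.0004] turn [0. 0. 0.] len 0.003
```

arm_command --pt "0 0.0003 0 0 0 0" --pt "0 0.0006 0 0 0 0" --pt "0 0.0009 0 0 0 0" --pt "0 0.0012 0 0 0 0" --pt "0 0.0014 0 0 0 0" --pt "0 0.0016 0 0 0 0" --pt "0 0.0018 0 0 0 0" --pt "0 0.002 0 0 0 0" --pt "0 0.002 0 0 0 0" --pt "0 0.002 0 0 0 0"

```text
time: 24.35
tool_pos: [643.5, 43.2, 256.9]
tcp_rot: [-90.0, -0.0, -78.4]
ft_force: [1.8, 0.7, 4.3]
finger_gap: 28.9
```

arm_command --pt "0 0.0002 0 0 0 0" --pt "0 0.0004 0 0 0 0" --pt "0 0.0006 0 0 0 0" --pt "0 0.0008 0 0 0 0" --pt "0 0.001 0 0 0 0" --pt "0 0.0012 0 0 0 0" --pt "0 0.0014 0 0 0 0" --pt "0 0.0015 0 0 0 0" --pt "0 0.0015 0 0 0 0" --pt "0 0.0015 0 0 0 0"

```text
time: 25.6
tool_pos: [643.4, 43.2, 255.4]
tcp_rot: [-90.0, 0.0, -78.4]
ft_force: [1.5, -0.4, 4.5]
finger_gap: 29.5
```

arm_command --pt "0 0.0002 0.0002 0 0 0" --pt "0 0.0004 0.0002 0 0 0" --pt "0 0.0006 0.0002 0 0 0" --pt "0 0.0008 0.0002 0 0 0" --pt "0 0.001 0.0002 0 0 0" --pt "0 0.0012 0.0002 0 0 0" --pt "0 0.0013 0.0002 0 0 0" --pt "0 0.0014 0.0002 0 0 0" --pt "0 0.0014 0.0002 0 0 0" --pt "0 0.0014 0.0002 0 0 0"

```text
time: 26.85
tool_pos: [643.6, 43.2, 254.0]
tcp_rot: [-90.0, -0.0, -78.4]
ft_force: [1.0, 1.0, 4.0]
finger_gap: 29.4
```

arm_command --pt "0 0.0002 0 0 0 0" --pt "0 0.0004 0 0 0 0" --pt "0 0.0006 0 0 0 0" --pt "0 0.0008 0 0 0 0" --pt "0 0.001 0 0 0 0" --pt "0 0.0012 0 0 0 0" --pt "0 0.0013 0 0 0 0" --pt "0 0.0014 0 0 0 0" --pt "0 0.0014 0 0 0 0" --pt "0 0.0014 0 0 0 0"

```text
time: 28.1
tool_pos: [643.6, 43.2, 252.6]
tcp_rot: [-90.0, 0.0, -78.4]
ft_force: [1.0, 0.5, 4.9]
finger_gap: 29.4
```

arm_command --pt "0 0.0002 0 0 0 0" --pt "0 0.0004 0 0 0 0" --pt "0 0.0006 0 0 0 0" --pt "0 0.0008 0 0 0 0" --pt "0 0.001 0 0 0 0" --pt "0 0.0012 0 0 0 0" --pt "0 0.0014 0 0 0 0" --pt "0 0.0015 0 0 0 0" --pt "0 0.0016 0 0 0 0" --pt "0 0.0016 0 0 0 0"

```text
time: 29.35
tool_pos: [643.6, 43.2, 251.0]
tcp_rot: [-90.0, -0.0, -78.4]
ft_force: [-0.2, -0.2, 5.2]
finger_gap: 29.0
```

arm_command --pt "0 0.0002 0 0 0 0" --pt "0 0.0004 0 0 0 0" --pt "0 0.0006 0 0 0 0" --pt "0 0.0008 0 0 0 0" --pt "0 0.001 0 0 0 0" --pt "0 0.0012 0 0 0 0" --pt "0 0.0014 0 0 0 0" --pt "0 0.0015 0 0 0 0" --pt "0 0.0016 0 0 0 0" --pt "0 0.0016 0 0 0 0"

```text
time: 30.6
tool_pos: [643.6, 43.2, 249.3]
tcp_rot: [-90.0, 0.0, -78.4]
ft_force: [-0.8, -0.6, 5.0]
finger_gap: 29.3
```

arm_command --pt "0 0.0002 0 0 0 0" --pt "0 0.0004 0 0 0 0" --pt "0 0.0006 0 0 0 0" --pt "0 0.0008 0 0 0 0" --pt "0 0.001 0 0 0 0" --pt "0 0.0012 0 0 0 0" --pt "0 0.0014 0 0 0 0" --pt "0 0.0015 0 0 0 0" --pt "0 0.0016 0 0 0 0" --pt "0 0.0016 0 0 0 0"

```text
time: 31.85
tool_pos: [643.6, 43.2, 247.8]
tcp_rot: [-90.0, 0.0, -78.4]
ft_force: [-1.1, -0.0, 4.8]
finger_gap: 29.4
```

arm_command --pt "0 0.0002 0 0 0 0" --pt "0 0.0004 0 0 0 0" --pt "0 0.0006 0 0 0 0" --pt "0 0.0008 0 0 0 0" --pt "0 0.001 0 0 0 0" --pt "0 0.0012 0 0 0 0" --pt "0 0.0014 0 0 0 0" --pt "0 0.0015 0 0 0 0" --pt "0 0.0016 0 0 0 0" --pt "0 0.0016 0 0 0 0"

```text
time: 33.1
tool_pos: [643.6, 43.2, 246.1]
tcp_rot: [-90.0, 0.0, -78.4]
ft_force: [0.5, 0.5, 3.7]
finger_gap: 29.1
```

arm_command --pt "0 0.0002 0 0 0 0" --pt "0 0.0004 0 0 0 0" --pt "0 0.0006 0 0 0 0" --pt "0 0.0008 0 0 0 0" --pt "0 0.001 0 0 0 0" --pt "0 0.0012 0 0 0 0" --pt "0 0.0014 0 0 0 0" --pt "0 0.0015 0 0 0 0" --pt "0 0.0016 0 0 0 0" --pt "0 0.0016 0 0 0 0"

```text
time: 34.35
tool_pos: [643.6, 43.2, 244.6]
tcp_rot: [-90.0, 0.0, -78.4]
ft_force: [-0.7, -0.5, 4.5]
finger_gap: 29.3
```

arm_command --pt "0 0.0002 0 0 0 0" --pt "0 0.0004 0 0 0 0" --pt "0 0.0006 0 0 0 0" --pt "0 0.0008 0 0 0 0" --pt "0 0.001 0 0 0 0" --pt "0 0.0012 0 0 0 0" --pt "0 0.0014 0 0 0 0" --pt "0 0.0015 0 0 0 0" --pt "0 0.0016 0 0 0 0" --pt "0 0.0016 0 0 0 0"

```text
time: 35.6
tool_pos: [643.6, 43.2, 243.0]
tcp_rot: [-90.0, 0.0, -78.4]
ft_force: [-1.5, -0.8, 3.9]
finger_gap: 29.4
```

arm_command --pt "0 0.0002 0 0 0 0" --pt "0 0.0004 0 0 0 0" --pt "0 0.0006 0 0 0 0" --pt "0 0.0008 0 0 0 0" --pt "0 0.001 0 0 0 0" --pt "0 0.0012 0 0 0 0" --pt "0 0.0014 0 0 0 0" --pt "0 0.0015 0 0 0 0" --pt "0 0.0016 0 0 0 0" --pt "0 0.0016 0 0 0 0"

```text
time: 36.85
tool_pos: [643.6, 43.2, 241.4]
tcp_rot: [-90.0, 0.0, -78.4]
ft_force: [-0.8, 0.4, 4.5]
finger_gap: 29.6
```

arm_command --pt "0 0.0002 0 0 0 0" --pt "0 0.0004 0 0 0 0" --pt "0 0.0006 0 0 0 0" --pt "0 0.0008 0 0 0 0" --pt "0 0.001 0 0 0 0" --pt "0 0.0012 0 0 0 0" --pt "0 0.0014 0 0 0 0" --pt "0 0.0015 0 0 0 0" --pt "0 0.0016 0 0 0 0" --pt "0 0.0016 0 0 0 0"

```text
time: 38.1
tool_pos: [643.6, 43.2, 239.8]
tcp_rot: [-90.0, 0.0, -78.4]
ft_force: [-0.9, 0.2, 4.9]
finger_gap: 29.3
```

arm_command --pt "0 0.0002 0 0 0 0" --pt "0 0.0004 0 0 0 0" --pt "0 0.0006 0 0 0 0" --pt "0 0.0008 0 0 0 0" --pt "0 0.001 0 0 0 0" --pt "0 0.0012 0 0 0 0" --pt "0 0.0014 0 0 0 0" --pt "0 0.0015 0 0 0 0" --pt "0 0.0016 0 0 0 0" --pt "0 0.0016 0 0 0 0"

```text
time: 39.35
tool_pos: [643.6, 43.2, 238.2]
tcp_rot: [-90.0, 0.0, -78.4]
ft_force: [-0.5, -0.3, 5.1]
finger_gap: 29.4
```

arm_command --pt "0 0.0002 0 0 0 0" --pt "0 0.0004 0 0 0 0" --pt "0 0.0006 0 0 0 0" --pt "0 0.0008 0 0 0 0" --pt "0 0.001 0 0 0 0" --pt "0 0.0012 0 0 0 0" --pt "0 0.0014 0 0 0 0" --pt "0 0.0015 0 0 0 0" --pt "0 0.0016 0 0 0 0" --pt "0 0.0016 0 0 0 0"

```text
time: 40.6
tool_pos: [643.6, 43.2, 236.6]
tcp_rot: [-90.0, 0.0, -78.4]
ft_force: [-0.6, -0.6, 4.4]
finger_gap: 29.5
```

arm_command --pt "0 0.0002 0 0 0 0" --pt "0 0.0004 0 0 0 0" --pt "0 0.0006 0 0 0 0" --pt "0 0.0008 0 0 0 0" --pt "0 0.001 0 0 0 0" --pt "0 0.0012 0 0 0 0" --pt "0 0.0014 0 0 0 0" --pt "0 0.0015 0 0 0 0" --pt "0 0.0016 0 0 0 0" --pt "0 0.0016 0 0 0 0"

```text
time: 41.85
tool_pos: [643.7, 43.2, 235.8]
tcp_rot: [-90.0, -0.0, -78.4]
ft_force: [-3.2, -0.4, 8.8]
finger_gap: 29.5
```

arm_command --pt "0 0.0002 0 0 0 0" --pt "0 0.0003 0 0 0 0" --pt "0 0.0003 0 0 0 0" --pt "0 0.0003 0 0 0 0" --pt "0 0.0003 0 0 0 0" --pt "0 0.0003 0 0 0 0" --pt "0 0.0003 0 0 0 0" --pt "0 0.0003 0 0 0 0" --pt "0 0.0003 0 0 0 0" --pt "0 0.0003 0 0 0 0"

```text
time: 43.1
tool_pos: [643.8, 43.2, 235.7]
tcp_rot: [-90.0, -0.0, -78.4]
ft_force: [-3.7, -0.5, 9.6]
finger_gap: 29.3
```

```bash
python3 plan.py 643.6 43.2 235; python3 w.py w11; python3 - <<'E'
from h import *
s=r.snapshot("side")
v=cv2.resize(s[70:200,220:330],None,fx=4.5,fy=4.5,interpolation=cv2.INTER_CUBIC);cv2.imwrite("pics/s11.png",np.clip(v*1.5,0,255).astype('uint8')[:,:,::-1])
E
python3 plan.py 643.6 43.2 235
```

```text
t 43.1 now [643.8  43.2 235.7] [-8.996e+01 -1.000e-02 -7.842e+01] F [-3.7 -0.5  9.6] gap 29.3
shift [-0.0001  0.0007 -0.0002] turn [0. 0. 0.] len 0.001
43.15 [643.78948575  43.17144228 235.79205217] [-8.99546898e+01 -1.60578948e-02 -7.84237755e+01]
t 43.2 now [643.8  43.2 235.7] [-8.996e+01 -1.000e-02 -7.842e+01] F [-2.3  0.2 10.8] gap 29.4
shift [-0.      0.0007 -0.0002] turn [0. 0. 0.] len 0.001
```

View pics/w11.png

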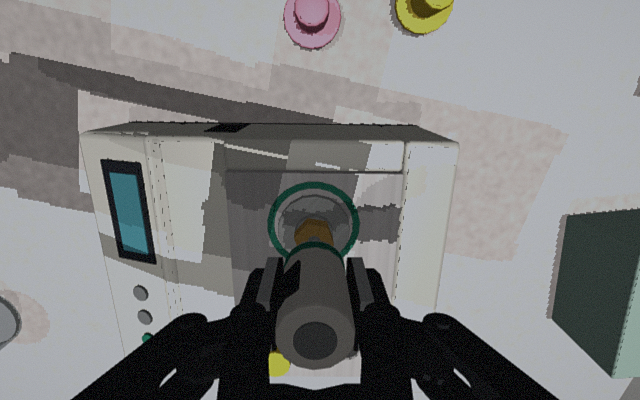

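View pics/s11.png

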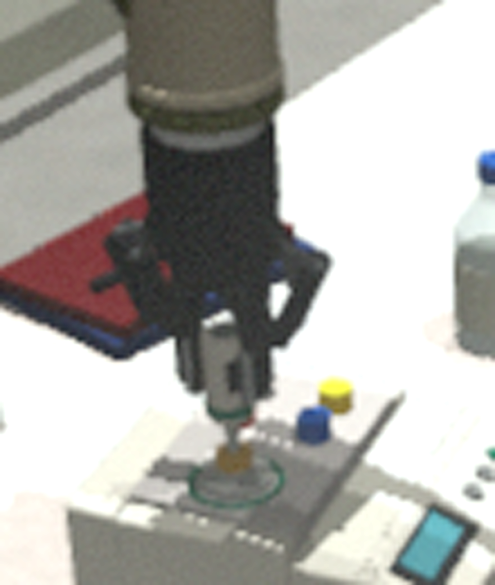

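Arm stopped at z ≈ 235.7 although commanded to 234.7, and the force rose from 4.6 to about 10 N. The tip is on the floor (depth ≈ 68 mm, in range). A small further press to confirm.

arm_command --pt "0 0.0002 0 0 0 0" --pt "0 0.0004 0 0 0 0" --pt "0 0.0006 0 0 0 0" --pt "0 0.0006 0 0 0 0" --pt "0 0.0006 0 0 0 0" --pt "0 0.0006 0 0 0 0" --pt "0 0.0006 0 0 0 0" --pt "0 0.0006 0 0 0 0" --pt "0 0.0006 0 0 0 0" --pt "0 0.0006 0 0 0 0"

```text
time: 44.45
tool_pos: [643.9, 43.2, 235.7]
tcp_rot: [-89.9, -0.0, -78.4]
ft_force: [-4.9, -2.0, 12.8]
finger_gap: 29.4
```

Confirmed: still blocked at 235.7 with 12.8 N. Letting go, then withdrawing straight up.

arm_command --pt "0 -0.0008 0 0 0 0" --pt "0 -0.0008 0 0 0 0" --pt "0 -0.0008 0 0 0 0" --pt "0 -0.0008 0 0 0 0" --pt "0 -0.0008 0 0 0 0" --pt "0 -0.0008 0 0 0 0" --pt "0 -0.02 0 0 0 0" --pt "0 -0.06 0 0 0 0" --pt "0 -0.11 0 0 0 0" --pt "0 -0.15 0 0 0 0" --jaw -1

```text
time: 45.7
tool_pos: [643.8, 43.2, 388.5]
tcp_rot: [-89.8, -0.0, -78.4]
ft_force: [0.9, -0.5, 0.0]
finger_gap: 85.2
```

arm_command --pt "0.04 0 0 0 0 0" --pt "0.08 0 0 0 0 0" --pt "0.08 0 0 0 0 0" --pt "0.08 0 0 0 0 0" --pt "0.08 0 0 0 0 0" --pt "0.08 0 0 0 0 0" --pt "0.08 0 0 0 0 0" --pt "0.08 0 0 0 0 0" --pt "0.08 0 0 0 0 0" --pt "0.08 0 0 0 0 0"

```text
time: 46.95
tool_pos: [659.7, -35.2, 384.1]
tcp_rot: [-90.0, 0.0, -78.4]
ft_force: [0.1, -0.2, 0.9]
finger_gap: 85.5
```

```bash
python3 w.py w12; python3 plan.py 643 43 235; python3 - <<'E'
from h import *
s=r.snapshot("side");np.savez("st3.npz",s=s)
v=cv2.resize(s[70:320,200:420],None,fx=2.4,fy=2.4,interpolation=cv2.INTER_CUBIC);cv2.imwrite("pics/s12.png",np.clip(v*1.5,0,255).astype('uint8')[:,:,::-1])
d=np.load("w.npz");v=cv2.resize(d["im"][60:280,230:400],None,fx=2.7,fy=2.7,interpolation=cv2.INTER_CUBIC);cv2.imwrite("pics/w12c.png",np.clip(v*1.8,0,255).astype('uint8')[:,:,::-1])
m={"intrinsics":d["K"],"cam_to_world":d["T"]}
for z in(100,106,122,147,177,207):print(z,proj("wrist",[644,43,z],m),proj("side",[644,43,z]))
E
```

```text
47.0 [659.68868005 -35.18173971 384.06754927] [-9.00013814e+01  1.66257285e-03 -7.84271593e+01]
t 47.0 now [659.7 -35.2 384.1] [-90.     0.   -78.43] F [0.4 0.8 0.5] gap 85.1
shift [-0.0799  0.1491 -0.0007] turn [0. 0. 0.] len 0.169
100 [313.49891635  91.45647291] [270.94264726 177.16024947]
106 [313.4861993   91.56571832] [270.81349425 175.34156063]
122 [313.45005072  91.8762515 ] [270.46588445 170.44663733]
147 [313.38606434  92.42592435] [269.91323363 162.66439581]
177 [313.29412214  93.21575077] [269.23427278 153.10349933]
207 [313.17998914  94.19620657] [268.53745619 143.29116434]
```

View pics/w12c.png

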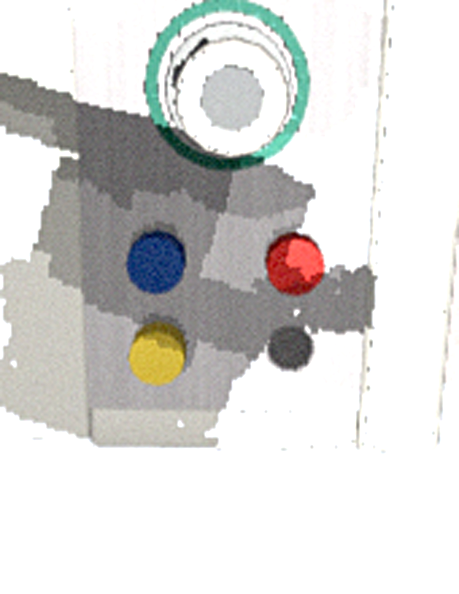

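View pics/s12.png

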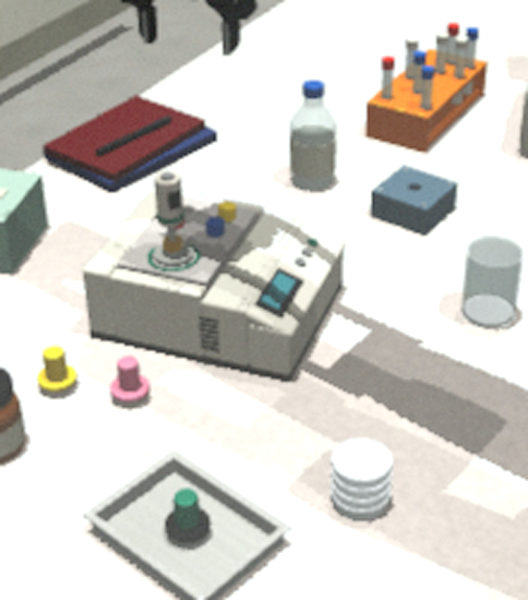

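```bash
python3 -c "
from bench import r
print(r.hand_in())"
```

```text
the job is handed in; nothing more can be done
None
```

The cap is in the steel tray and the probe is standing in the check well with its stop on the block. I handed the job in at about 47 s of the 61 s allowed; no verdict was reported.

- **Cap:** I took the green-knobbed cap off the check well and released it upright near the middle of the tray. The last side picture shows it still there.
- **Probe depth:** I set the stop on the block over the well and pushed the probe down in steps of about 1.6 mm. The wrist force held steady at about 4.5 N from stem friction. It then rose to 9–13 N and the arm stopped moving at tool height 235.7 mm. That puts the well floor at roughly 68 mm, within the 50 to 80 mm range. The tip force works out to about 8 N at most, well under the 40 N limit.
- **After release:** The stop looks flat and centred in the green ring to within about 2 mm. The head's top sits about 2 mm off the well's axis, a lean of about 0.02 rad, within the 0.06 limit. Tubes and glassware look undisturbed and the gripper is clear.
- **Disagreements:** The top and wrist cameras differed by about 12 mm on the tray centre, so I placed the cap at a point between the two. They differed by about 2 mm on the well, where I used the wrist value. While the tip was pressed down there was also a sideways force of up to 5 N on the tool, which went away when I let go.

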